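# Stroke the edging cropper and hold its length stop at the rider

### The arm

A 7-joint arm with a two-finger parallel gripper is mounted at the origin on a cart in front of the work surface, level with it; the furniture and walls round the work are solid. World frame = base frame: x ahead of the robot, y to its left, z up, the work surface at z = 0. Lengths are in m, angles in rad, forces in N, time in s.
With the tool pointing down it reaches from about 0.35 to 0.9 m from the base axis. Payload 8.1 kg.
Tool frame: the origin (TCP) lies at the very end of the fingers, on their centre line; the grasp point (between the pads) lies 19 mm behind it (arm.tcp_to_grasp is the distance from the TCP to the grasp point, in m); z points along the fingers, y is the line along which they close (so a half turn about z gives the same grasp; the last joint's range is limited). The gripper opens to 92 mm and grips with 3 to 60 N. Pads are 19 mm wide; open, the fingers measure 130 mm over their backs; the gripper's body (75 mm by 190 mm) begins 47 mm behind the grasp point.
Start: joints at [1.024, 0.434, 0.025, 1.573, -0.012, 1.134, -0.075], TCP at [0.268, -0.564, 0.227] pointing down, gripper open.
Joint ranges: [-2.62, 2.62], [-0.44, 2.09], [-1.27, 1.32], [0.08, 2.57], [-1.32, 4.46], [0.12, 2], [-2.74, 2.74]. Speed limits (rad/s): [2.22, 2.22, 3.01, 3.01, 3.14, 3.14, 3.14].

### API

Orientations are given as a rotation vector (axis times angle).
In Python, from cell import arm, get_image gives the robot as it stands (arm), with the cameras as plain functions.
- The arm moves only by the tool pendant, called after "Call:" as a command line: name --argument value ..., lists and objects as JSON in quotes. Schema: {"type":"object","properties":{"steps":{"type":"object","properties":{"plan":{"type":"array","items":{"type":"array","items":{"type":"number"},"minItems":5,"maxItems":5},"minItems":1,"maxItems":10}},"additionalProperties":false,"required":["plan"]},"force":{"type":"number"},"only":{"type":"string"},"quiet":{"type":"boolean"},"lines":{"type":"string"}},"required":["steps"],"additionalProperties":false}. steps is an object whose key "plan" holds a list of rows, 1 to 10 of them, each of 5 numbers: dx, dy, dz in shares of the most that a row can go, 1 being 50 mm, then a turn about the tool's z in parts of the range, where 1.0 means pi/2 rad, then the opening from 0.0 (shut) to 1.0 (fully open); each row shifts and turns the commanded pose from where the row before left it, along the tool's axes as they then stand; what a row does not reach is not made up. A row lasts 1/10 s, in which the tool goes at most 0.05 m and 0.15 rad, less where a joint would pass 70% of its speed; a pose out of reach is approached as far as the arm can. The fingers move at their own pace and stop on an object; force is the grip in N (left out, the last holds). Time passes only in rows, so rows that do not move let the fingers close. The tool returns the time, the measured TCP pose, the force, the opening and the grip force at its end. only (a regular expression) keeps the lines of the reply that match it, lines (a string "A,B") keeps lines A to B, and quiet returns only ok. Shift and turn numbers lie between -1 and 1, and a call with a number outside is refused. Input that does not fit is refused with a message, and nothing moves.
- arm.observe(): the state, without advancing time (a new reading comes with each control period).
- get_image(name): name is "scene" or "top"; returns a dict with "image" (480x640x3 uint8, blue, green, red), "fx", "fy", "cx", "cy" (pixels), "distortion" ([k1, k2, p1, p2, k3] as OpenCV has them; the pictures are not rectified), "cam_to_world" (4x4, takes a point from camera to world coordinates). Camera axes: x right, y down, z forward; pixel columns grow to the right and rows downward; lengths in m; the calibration is good to about 2 mm. A picture is of the moment at which its call begins. There is no depth.
- arm.sign_off(): hands the job in; it is judged then, once.
The state is a dict: "clock": time; "joints": joint angles; "dq": joint speeds; "joint_efforts": joint torques, N m; "position": TCP position; "ee_rot": TCP orientation; "force": force on the tool from outside, world axes, zero at the start; "ft_torque": the same for the moment, N m; "width": opening from 0.0 (shut) to 1.0 (fully open); "gripper_force": force on a finger pad.
Only numpy, scipy, OpenCV 4.12 (cv2) and the standard library are available. Lean on these libraries where they do the work, as an engineer would, in place of code of your own. Each camera call takes 0.05 s, during which the arm holds its last target. There are 200 camera calls.

### The job

First check that the small bench cropper runs free: pull its sprung lever down through the full stroke, then ease it slowly back up to rest without letting it snap. Then pinch the head of the telescoping length stop so that its lock button is squeezed in, draw the arm out until the head's pointer is level with the mark of the rider on the rule, and finish while still holding it there with the button in, so that it can be clamped. Leave the rider and the things lying around as they are.

Things in the scene. Friction and masses are not known exactly. Their poses are not given: they have to be found in the camera images.
- cropper: bench cropper fixed to the table: grey base plate 146 x 340 x 12 mm, origin on the table near its middle; x away from the robot (yaw within 0.25 rad), y left, z up. In mm: column x 20..70, y 98..152, top 142; aluminium sleeve x -45..-15, y -10..105, top 62; stop head at home x -48..-12, y -50..-13; steel rule with 10 mm ticks x 29..51, y -168..-4, top 18
- crop_lever (a joint): angle of the sprung lever (rad): 0 at rest at the top, 0.75 at the lower stop. Turns about the cropper's y through point lever_hinge; at 0 it points to the cropper's -x (to the robot) and 0.436 rad up, at 0.75 it points 0.314 rad below level. A spring drives it up: about 6 N at the grip at the top, 12 N at the bottom; let go, it snaps up
- lever_hinge (a point): point on the lever's hinge axis (fixed), 125 mm above the table; x, y, z axes as the cropper's
- lever_grip (a point): middle of the lever's black round grip (24 mm diameter, 74 mm long, along the lever), 130 mm from the hinge axis; about 180 mm above the table at rest, 85 mm with the lever down. Its top can be pressed down with shut fingers, or it can be pinched from above
- stop_head: telescoping arm with its head: an aluminium block 36 (x) x 34 (y) x 66 (z) mm, axes as the cropper's; origin at the block's middle in x, y, 50 mm above the table (block from 39 to 105). A round black lock button (22 mm) stands 8 mm out of its face toward the robot. Slides 0 to 125 mm to the cropper's -y (right) from home; a 3 to 5 N spring pulls it home, where it is locked unless the button is in
- lock_button (a joint): how far the lock button is pressed in (m): 0 out, 0.006 fully in (to the cropper's +x, away from the robot); the lock is free above 0.004. Spring 3 N out, 6 N fully in; the stop is firm, a grip of 15 to 25 N is good
- pinch_point (a point): point to pinch the head across button and far face, along the cropper's x: 80 mm above the table, button centre height, 3 mm toward the button from the head's middle; moves with the head. 44 mm across with the button out, 38 mm with it in
- pointer (a point): tip of the thin pointer that reaches back from the head to the near edge of the rule, 37 mm above the table; moves with the head
- rider_mark (a point): tip of the thin mark on the front of the rider, a dark steel clip 20 (x) x 18 (y) x 17 mm with a small round screw on top, that sits on the rule; mark 20 mm above the table; axes as the cropper's. The pointer is level with it when both have the same y in the cropper's frame, 45 to 105 mm from the pointer's home
- cutter_1: trimming cutter, 22 mm diameter, 50 mm high, standing loose on the table; origin under its middle
- test_piece_2: chipboard test piece 120 x 67 x 19 mm lying loose on the table; origin under its middle
- screw_tub: open tub of screws 71 x 73 x 50 mm standing loose on the table; origin under its middle

How it is judged:
On the way, in this order (a step that is already met when the one before it is completed fails the run):
1. the lever is pulled down through its stroke (beyond 0.68 of 0.75 rad) (value of joint crop_lever above 0.68 rad), for 0.1 s.
2. the lever is back up at rest (below 0.06 rad) (value of joint crop_lever below 0.06 rad), for 0.2 s.
3. the button is squeezed in and the arm is drawn out of its lock (over 15 mm) (value of joint lock_button above 0.004 m and y of pointer in the frame of cropper below -0.045 m), for 0.1 s.
At the end, for the whole second after the job is handed in: The fingers hold the stop head (contact over 2 N) with the lock button at least 4 mm in; the arm stands still (under 10 mm/s) with its pointer within 4 mm of the rider's mark along the rule; the lever is up at rest (below 0.06 rad) (y of pointer in the frame of rider_mark between -0.004 and 0.004 m and value of joint lock_button above 0.004 m and contact force between the fingers and stop_head above 2 N and linear speed of stop_head below 0.01 m/s and value of joint crop_lever below 0.06 rad); the arm keeps its last pose, push and grip.
It fails at once if the lever flies back up (faster than 1.5 rad/s, about 0.2 m/s at the grip) (velocity of joint crop_lever below -1.5 rad/s).
It fails at once if the rider is shifted by more than 4 mm (distance of rider_mark from where it was at the start of the episode above 0.004 m).
It fails at once if a bystander (cutter, test piece, screw tub) is shifted by more than 20 mm (distance of any of cutter_1, test_piece_2, screw_tub from where it was at the start of the episode above 0.02 m).
It also fails if it takes over 54 s, if anything falls off the work surface, if the arm or the gripper's body presses on something with over 40 N, if the wrist force passes 120 N, or if a joint passes its speed limit or range.

## Working session

There is one attempt and no reset: what is moved stays moved. The work goes in short steps, Python scripts to look and compute and a tool call to move; the robot and the scene stay as the last step left them, time stands still between calls to the robot, and variables do not carry over. Pictures are saved under pics/ and viewed, at most 10 in all, crops included, and the job is handed in when it is done.

```bash
ls; mkdir -p pics; python3 - <<'E'
from cell import arm, get_image
import cv2,numpy as np
for n in("scene","top"):
    d=get_image(n); cv2.imwrite(f"pics/{n}0.png",d["image"])
    print(n,d["fx"],d["fy"],d["cx"],d["cy"],d["distortion"]);print(np.round(d["cam_to_world"],3))
s=arm.observe();print(s)
E
```

```text
cell.py
pics
scene 523.3745351347369 523.3745351347369 320.9738650372786 244.00119522554806 [-0.09534294  0.          0.          0.          0.        ]
[[-0.789 -0.247  0.562 -0.003]
 [-0.614  0.33  -0.717  0.769]
 [-0.009 -0.911 -0.412  0.523]
 [ 0.     0.     0.     1.   ]]
top 602.7439589510785 602.7439589510785 327.77033492332197 224.65808960684458 [0.04547983 0.         0.         0.         0.        ]
[[ 0.022 -0.993  0.114  0.412]
 [-1.    -0.022  0.005  0.064]
 [-0.002 -0.114 -0.993  1.044]
 [ 0.     0.     0.     1.   ]]
{'clock': 0.1, 'joints': array([ 1.02440172,  0.43513664,  0.02491905,  1.57401686, -0.01156722,
        1.13397884, -0.0750899 ]), 'dq': array([ 2.23853726e-03, -4.19524354e-04,  1.78574034e-03, -2.16016166e-03,
       -7.33777332e-04, -1.82482450e-04, -3.18058309e-05]), 'joint_efforts': array([ 4.03472208e-03, -6.69127536e+01,  9.88624692e-01, -3.15144789e+01,
       -6.04769820e-02,  3.74990806e-02,  2.34198001e-05]), 'position': array([ 0.26812986, -0.5640551 ,  0.22602901]), 'ee_rot': array([-3.06327149e+00, -6.91118529e-01,  6.84791384e-04]), 'force': array([-1.14400273, -0.77724241,  0.90741197]), 'ft_torque': array([ 0.02188046, -0.03047466, -0.03406373]), 'gripper_force': 0.0, 'width': 0.9989760492773516}
```

View pics/scene0.png

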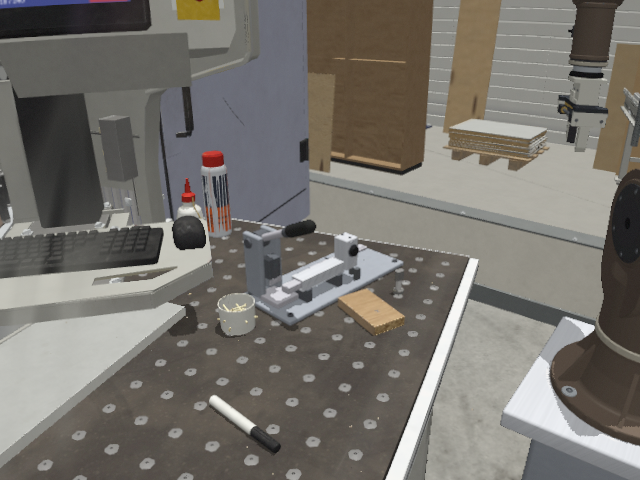

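View pics/top0.png

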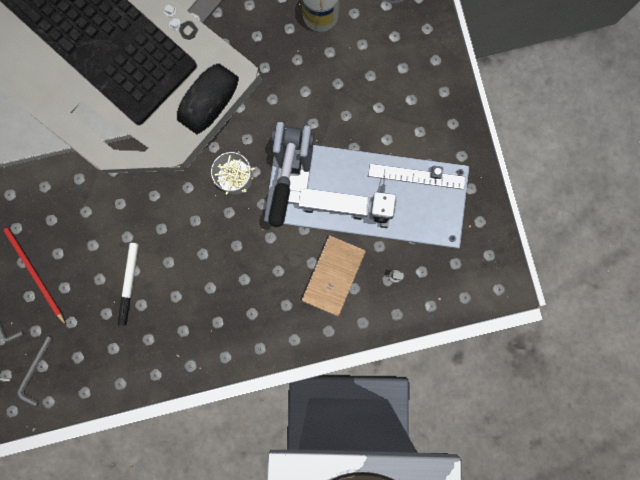

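The scene view shows the cropper at about (320,270), with the lever grip at (300,229) and the stop head at (347,248). In the top view the plate spans (270..468, 145..248), with the grip at (280,203), head (383,206), rider (437,172), cutter (395,276), test piece (333,275) and tub (232,172). Next I'll enlarge both.

```bash
python3 - <<'E'
import cv2
a=cv2.imread("pics/top0.png")[110:295,255:480];cv2.imwrite("pics/topc.png",cv2.resize(a,None,fx=3.2,fy=3.2,interpolation=cv2.INTER_CUBIC))
a=cv2.imread("pics/scene0.png")[210:330,230:410];cv2.imwrite("pics/scenec.png",cv2.resize(a,None,fx=4,fy=4,interpolation=cv2.INTER_CUBIC))
E
```

```text
(no output)
```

View pics/topc.png

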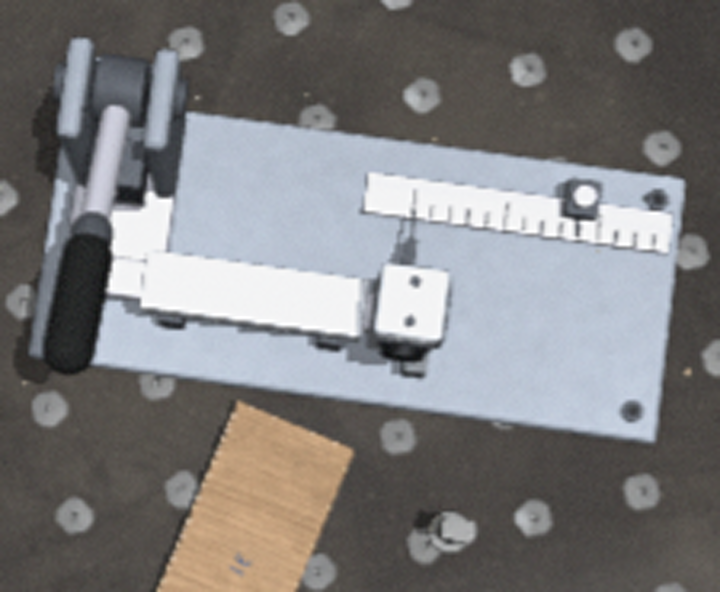

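View pics/scenec.png

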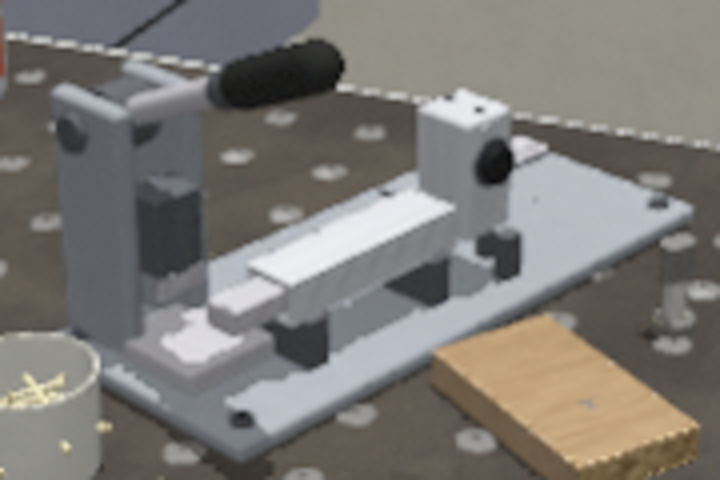

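The top crop shows the grip middle at about (82,300), head top corners (385,263), (450,270), (440,345) and (375,338), and the rider mark near (578,230). In the scene crop the grip middle is at (282,73), the button at (495,162) and the plate corners at (243,447) and (690,208). I'll fit the pose and triangulate from both views.

```bash
cat > h.py <<'E'
from cell import arm, get_image
import cv2,numpy as np
from scipy.optimize import least_squares
from scipy.spatial.transform import Rotation as R
C={n:get_image(n) for n in("scene","top")}
def proj(n,P):
    d=C[n];T=np.linalg.inv(d["cam_to_world"]);K=np.array([[d["fx"],0,d["cx"]],[0,d["fy"],d["cy"]],[0,0,1]])
    return cv2.projectPoints(np.atleast_2d(np.float64(P)),cv2.Rodrigues(T[:3,:3])[0],T[:3,3],K,np.array(d["distortion"]))[0][:,0]
def ray(n,p):
    d=C[n];K=np.array([[d["fx"],0,d["cx"]],[0,d["fy"],d["cy"]],[0,0,1]])
    q=cv2.undistortPoints(np.float64([[p]]),K,np.array(d["distortion"]))[0,0]
    M=d["cam_to_world"];return M[:3,3],M[:3,:3]@np.r_[q,1]
def atz(n,p,z): o,v=ray(n,p);return o+v*(z-o[2])/v[2]
def tri(a,b):
    r=least_squares(lambda P:np.r_[proj("top",P)[0]-a,proj("scene",P)[0]-b],[.45,0,.1]);return r.x,np.abs(r.fun).max()
tc=lambda u,v:np.array([255+u/3.2,110+v/3.2]);sc=lambda u,v:np.array([230+u/4,210+v/4])
E
cat > fit.py <<'E'
from h import *
P=[("top",tc(655,440),(-73,-170,12)),("top",tc(683,180),(73,-170,12)),
("top",tc(385,263),(-12,-16,105)),("top",tc(450,270),(-12,-50,105)),
("top",tc(370,172),(51,-4,18)),("top",tc(364,212),(29,-4,18)),("top",tc(668,253),(29,-168,18)),
("scene",sc(243,447),(-73,170,12)),("scene",sc(692,208),(-73,-170,12)),
("scene",sc(420,105),(-12,-16,105)),("scene",sc(477,122),(-48,-16,105)),("scene",sc(512,108),(-48,-50,105))]
def W(p,Q): return R.from_euler('z',p[3]).apply(np.array(Q)/1000)+p[:3]
f=lambda p:np.concatenate([proj(n,W(p,Q))[0]-uv for n,uv,Q in P])
r=least_squares(f,[.45,0,0,-.05],loss='soft_l1');print(r.x);print(f(r.x).reshape(-1,2).round(1))
p=r.x;
for n,a,b in(("grip",tc(82,302),sc(282,73)),("headtop",tc(413,304),sc(466,106)),("button",tc(405,352),sc(495,162))):
    X,e=tri(a,b);print(n,X.round(4),e.round(1),'cropper',(R.from_euler('z',-p[3]).apply(X-p[:3])*1000).round(1))
X=atz("top",tc(578,230),.02);print("mark",X,R.from_euler('z',-p[3]).apply(X-p[:3])*1000)
E
python3 fit.py
```

```text
[ 0.58655384  0.00623911 -0.0015201  -0.10634831]
[[-1.5  0.4]
 [-1.5 -1.4]
 [ 2.1  0.5]
 [ 3.2  1. ]
 [ 0.2  0.8]
 [ 0.6  0.7]
 [ 0.2 -0.2]
 [-2.1  1.5]
 [-1.3 -0.4]
 [-0.8 -0.5]
 [-1.6  0.2]
 [ 0.8 -1.3]]
grip [0.5393 0.1369 0.1771] 0.8 cropper [-60.9 124.9 178.6]
headtop [ 0.5527 -0.0197  0.1034] 0.8 cropper [-31.  -29.4 105. ]
button [ 0.5323 -0.0179  0.0787] 0.4 cropper [-51.4 -29.8  80.2]
mark [ 0.60810676 -0.11465823  0.02      ] [  34.26415852 -117.92650738   21.52009746]
```

Careful with the scale: shifts go in shares of 50 mm and turns go in shares of pi/2 rad. That gives: 0.025 m is 0.5, -0.024 m is -0.48.

```bash
sed -i 's/(-12,-16,105)/(-12,-13,105)/g;s/(-12,-50,105)/(-12,-47,105)/;s/(-48,-16,105)/(-48,-13,105)/;s/(-48,-50,105)/(-48,-47,105)/' fit.py; python3 fit.py
cat > go.py <<'E'
import sys,numpy as np
from cell import arm, get_image
from scipy.spatial.transform import Rotation as R
# go.py x y z yaw : remaining move in tool axes; yaw=world angle wanted for tool y
s=arm.observe();M=R.from_rotvec(s["ee_rot"]).as_matrix();t=np.array(list(map(float,sys.argv[1:])))
a=np.arctan2(M[1,1],M[0,1]);print("delta tool",(M.T@(t[:3]-s["position"])).round(4),"turn",round(float((a-t[3]+np.pi)%(2*np.pi)-np.pi),3),"tilt",M[:,2].round(3))
print("pos",s["position"].round(4),"F",s["force"].round(1),"w",round(s["width"],3),"gf",s["gripper_force"],"t",s["clock"],"q",s["joints"].round(2))
E
```

```text
[ 0.58588411  0.0057576  -0.00088262 -0.10294553]
[[-1.   0.4]
 [-1.2 -1.4]
 [ 0.5  0.6]
 [ 1.7  1. ]
 [ 0.4  1.1]
 [ 0.8  1. ]
 [ 0.5 -0.2]
 [-1.4  1.3]
 [-1.1 -0.8]
 [-1.4 -0.3]
 [-2.1  0.4]
 [ 0.3 -1.2]]
grip [0.5393 0.1369 0.1771] 0.8 cropper [-59.9 125.7 178. ]
headtop [ 0.5527 -0.0197  0.1034] 0.8 cropper [-30.4 -28.8 104.3]
button [ 0.5323 -0.0179  0.0787] 0.4 cropper [-50.9 -29.1  79.6]
mark [ 0.60810676 -0.11465823  0.02      ] [  34.47937965 -117.4946375    20.88262185]
```

Call:
pendant --steps '{"plan": [[0.5,-0.48,-0.08,0,0],[0.5,-0.48,-0.08,0,0],[0.5,-0.48,-0.08,0,0],[0.5,-0.48,-0.08,0,0],[0.5,-0.48,-0.08,0,0],[0.5,-0.48,-0.08,0,0],[0.5,-0.48,-0.08,0,0],[0.5,-0.48,-0.08,0,0],[0.5,-0.48,-0.08,0,0],[0.5,-0.48,-0.08,0,0]]}'

```text
clock: 1.3
position: [0.3914, -0.239, 0.267]
ee_rot: [3.064, 0.691, 0.0]
force: [0.7, -0.5, 0.5]
width: 0.18
gripper_force: 0.0
```

Call:
pendant --steps '{"plan": [[0,0,0,-0.0637,0],[0,0,0,-0.0637,0],[0,0,0,-0.0637,0],[0,0,0,-0.0637,0],[0,0,0,-0.0637,0],[0,0,0,-0.0637,0],[0,0,0,-0.0637,0],[0,0,0,-0.0637,0],[0,0,0,-0.0637,0],[0,0,0,-0.0637,0]]}'

```text
clock: 2.3
position: [0.391, -0.2404, 0.2667]
ee_rot: [2.354, 2.081, -0.0]
force: [1.2, -0.4, 0.5]
width: 0.004
gripper_force: 0.0
```

```bash
python3 go.py 0.539 0.137 0.25 -0.106
```

```text
delta tool [0.3927 0.1006 0.0167] turn -0.017 tilt [-0. -0. -1.]
pos [ 0.391  -0.2404  0.2667] F [ 1.2 -0.4  0.5] w 0.004 gf 0.0 t 2.3 q [ 0.66  0.15 -0.26  1.88  0.04  1.12  0.27]
```

Converted, 0.04 m is 0.8, 0.03 m is 0.6, -0.017 rad is -0.0108.

Call:
pendant --steps '{"plan": [[0.8,0.2,0.04,-0.0108,0],[0.8,0.2,0.04,0,0],[0.8,0.2,0.04,0,0],[0.8,0.2,0.04,0,0],[0.8,0.2,0.04,0,0],[0.8,0.2,0.04,0,0],[0.8,0.2,0.04,0,0],[0.8,0.2,0.04,0,0],[0.8,0.2,0,0,0],[0.6,0.2,0,0,0]]}'

```text
clock: 3.3
position: [0.5342, 0.1388, 0.2507]
ee_rot: [-2.338, -2.097, -0.001]
force: [0.6, 0.2, 0.0]
width: 0.005
gripper_force: 0.0
```

Call:
pendant --steps '{"plan": [[0,0,0,0,0],[0,0,0,0,0]]}'

```text
clock: 3.5
position: [0.5338, 0.1364, 0.2504]
ee_rot: [-2.339, -2.097, 0.001]
force: [-0.6, -0.3, -0.5]
width: 0.001
gripper_force: 0.0
```

```bash
python3 go.py 0.539 0.137 0.25 -0.106
python3 - <<'E'
from h import *
a=C["top"]["image"][110:295,230:455];b=C["scene"]["image"][150:335,230:455]
cv2.imwrite("pics/two1.png",cv2.resize(np.vstack([a,b]),None,fx=1.6,fy=1.6,interpolation=cv2.INTER_CUBIC))
p=arm.observe()["position"];print(proj("top",p)-[230,110],proj("scene",p)-[230,150])
E
```

```text
delta tool [0.0012 0.0051 0.0004] turn -0.003 tilt [-0.001 -0.    -1.   ]
pos [0.5338 0.1364 0.2504] F [-0.6 -0.3 -0.5] w 0.001 gf 0.0 t 3.5 q [ 0.03  0.34 -0.5   1.69  0.18  1.15 -0.63]
[[48.18974113 90.92878809]] [[71.97703263 37.66026713]]
```

View pics/two1.png

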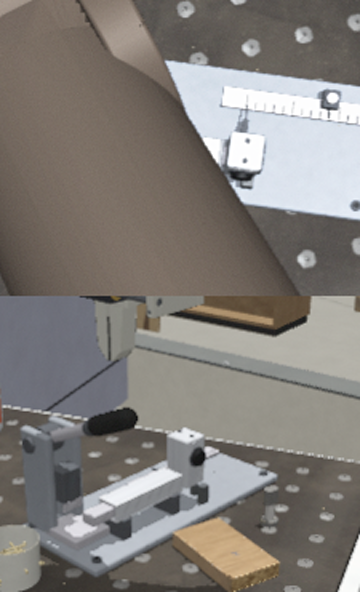

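The fingertip shows at about (112,355), directly above the grip as intended. I'll press down.

Call:
pendant --steps '{"plan": [[0.02,0.04,0.3,0,0],[0,0,0.3,0,0],[0,0,0.3,0,0],[0,0,0.2,0,0],[0,0,0.2,0,0],[0,0,0.2,0,0],[0,0,0,0,0]]}'

```text
clock: 4.3
position: [0.5363, 0.1364, 0.1756]
ee_rot: [2.341, 2.095, 0.001]
force: [0.5, 0.2, 5.7]
width: 0.007
gripper_force: 2.9
```

```bash
python3 go.py 0.537 0.137 0.1 -0.106
```

```text
delta tool [0.0007 0.0006 0.0756] turn -0.005 tilt [ 0.  0. -1.]
pos [0.5363 0.1364 0.1756] F [0.5 0.2 5.7] w 0.007 gf 2.8854036144912243 t 4.3 q [ 0.01  0.42 -0.48  1.79  0.23  0.99 -0.67]
```

Converted, 0.01 m is 0.2, 0.005 m is 0.1.

Call:
pendant --steps '{"plan": [[0,0,0.2,0,0],[0,0,0.2,0,0],[0,0,0.2,0,0],[0,0,0.2,0,0],[0,0,0.2,0,0],[0,0,0.2,0,0],[0,0,0.2,0,0],[0,0,0.1,0,0],[0,0,0,0,0]]}'

```text
clock: 5.2
position: [0.5367, 0.1369, 0.1016]
ee_rot: [2.34, 2.095, 0.002]
force: [-3.6, -0.2, 10.6]
width: 0.003
gripper_force: 5.8
```

Call:
pendant --steps '{"plan": [[0,0,0.06,0,0],[0,0,0.04,0,0],[0,0,0,0,0]]}'

```text
clock: 5.5
position: [0.5373, 0.137, 0.0991]
ee_rot: [2.339, 2.094, 0.004]
force: [-8.7, -3.3, 31.6]
width: 0.0
gripper_force: 16.4
```

```bash
python3 go.py 0.537 0.137 0.2 -0.106
```

```text
delta tool [-0.000e+00  1.000e-04 -1.009e-01] turn -0.005 tilt [ 0.004 -0.    -1.   ]
pos [0.5373 0.137  0.0991] F [-8.7 -3.3 31.6] w 0.0 gf 16.42425186932087 t 5.5 q [-0.02  0.51 -0.45  1.87  0.29  0.83 -0.73]
```

At the lower stop (31 N, TCP z 0.099). I'll ease back up at 0.05 m/s.

Converted, -0.005 m is -0.1, -0.003 m is -0.06.

Call:
pendant --steps '{"plan": [[0,0,0,0,0],[0,0,-0.06,0,0],[0,0,-0.1,0,0],[0,0,-0.1,0,0],[0,0,-0.1,0,0],[0,0,-0.1,0,0],[0,0,-0.1,0,0],[0,0,-0.1,0,0],[0,0,-0.1,0,0],[0,0,-0.1,0,0]]}'

```text
clock: 6.5
position: [0.5355, 0.1371, 0.14]
ee_rot: [-2.34, -2.096, -0.0]
force: [-4.1, 0.0, 9.4]
width: 0.007
gripper_force: 4.4
```

Call:
pendant --steps '{"plan": [[0,0,-0.1,0,0],[0,0,-0.1,0,0],[0,0,-0.1,0,0],[0,0,-0.1,0,0],[0,0,-0.1,0,0],[0,0,-0.1,0,0],[0,0,-0.1,0,0],[0,0,-0.1,0,0],[0,0,-0.1,0,0],[0,0,-0.1,0,0]]}'

```text
clock: 7.5
position: [0.5385, 0.1362, 0.1905]
ee_rot: [2.34, 2.092, 0.007]
force: [4.8, -0.2, 3.0]
width: 0.007
gripper_force: 2.1
```

Call:
pendant --steps '{"plan": [[0,0,-0.08,0,0],[0,0,-0.08,0,0],[0,0,-0.08,0,0],[0,0,-0.08,0,0],[0,0,-0.08,0,0],[0,0,0,0,0]]}'

```text
clock: 8.1
position: [0.5362, 0.137, 0.2092]
ee_rot: [2.34, 2.096, 0.001]
force: [1.1, 1.2, 0.1]
width: 0.004
gripper_force: 0.0
```

Converted, -0.02 m is -0.4, -0.01 m is -0.2.

Call:
pendant --steps '{"plan": [[0,0,-0.4,0,0],[0,0,-0.2,0,0.3],[-0.4,0,0,0,1],[-0.4,0,0,0,1],[-0.4,0,0,0,1],[-0.4,0,0,0,1],[-0.4,0,0,0,1],[-0.4,0,0,0,1],[-0.4,0,0,0,1],[0,0,0,0,1]]}' --force 20

```text
clock: 9.1
position: [0.5205, -0.0056, 0.2386]
ee_rot: [2.344, 2.09, -0.002]
force: [-0.4, 0.1, -0.5]
width: 0.737
gripper_force: 0.0
```

```bash
python3 go.py 0.551 -0.0207 0.061 -0.103
```

```text
delta tool [-0.0112  0.032   0.1776] turn -0.011 tilt [-0.    -0.002 -1.   ]
pos [ 0.5205 -0.0056  0.2386] F [-0.4  0.1 -0.5] w 0.737 gf 0.0 t 9.1 q [ 0.27  0.3  -0.46  1.78  0.15  1.1  -0.35]
```

Converted, 0.02 m is 0.4, 0.011 m is 0.22, -0.011 rad is -0.007.

Call:
pendant --steps '{"plan": [[-0.12,0.22,0.4,-0.007,1],[-0.1,0.22,0.4,0,1],[0,0.2,0.4,0,1],[0,0,0.4,0,1],[0,0,0.4,0,1],[0,0,0,0,1],[0,0,0,0,1]]}'

```text
clock: 9.8
position: [0.5514, -0.0158, 0.139]
ee_rot: [-2.327, -2.109, 0.0]
force: [0.2, 1.0, 0.7]
width: 1.005
gripper_force: 0.0
```

```bash
python3 go.py 0.551 -0.0207 0.061 -0.103
python3 - <<'E'
from h import *
b=C["scene"]["image"][180:320,250:420]
cv2.imwrite("pics/s2.png",cv2.resize(b,None,fx=4,fy=4,interpolation=cv2.INTER_CUBIC))
E
```

```text
delta tool [-0.0049  0.0001  0.078 ] turn 0.005 tilt [-0.  0. -1.]
pos [ 0.5514 -0.0158  0.139 ] F [0.2 1.  0.7] w 1.005 gf 0.0 t 9.8 q [ 0.25  0.45 -0.42  1.83  0.23  0.91 -0.38]
```

View pics/s2.png

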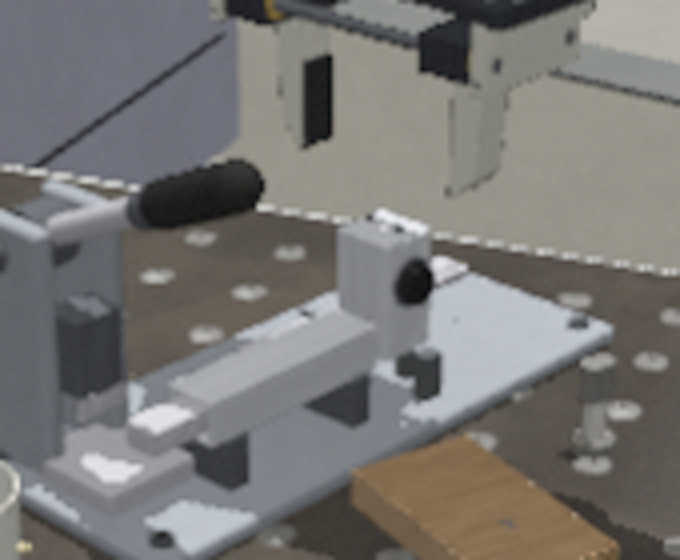

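The lever is back up, with its grip at (200,195), and the open fingers at (310,145) and (475,190) straddle the head at (385,285). Next I'll descend and pinch.

Converted, 0.015 m is 0.3, -0.005 m is -0.1.

Call:
pendant --steps '{"plan": [[-0.1,0,0.2,0,1],[0,0,0.3,0,1],[0,0,0.3,0,1],[0,0,0.3,0,1],[0,0,0.24,0,1],[0,0,0.2,0,1],[0,0,0,0,1]]}'

```text
clock: 10.6
position: [0.5501, -0.0218, 0.0605]
ee_rot: [-2.328, -2.108, 0.002]
force: [0.8, -0.1, 0.4]
width: 1.002
gripper_force: 0.0
```

```bash
python3 go.py 0.551 -0.0207 0.061 -0.103
```

```text
delta tool [ 0.0012  0.0007 -0.0005] turn 0.004 tilt [-0.002 -0.    -1.   ]
pos [ 0.5501 -0.0218  0.0605] F [ 0.8 -0.1  0.4] w 1.002 gf 0.0 t 10.6 q [ 0.22  0.55 -0.39  1.91  0.29  0.75 -0.43]
```

Call:
pendant --steps '{"plan": [[0,0,0,0,0.6],[0,0,0,0,0.5],[0,0,0,0,0.45],[0,0,0,0,0.3],[0,0,0,0,0.2],[0,0,0,0,0.2],[0,0,0,0,0.2],[0,0,0,0,0.2],[0,0,0,0,0.2],[0,0,0,0,0.2]]}' --force 22

```text
clock: 11.6
position: [0.5541, -0.0219, 0.0619]
ee_rot: [2.327, 2.106, 0.007]
force: [12.5, -1.3, -11.6]
width: 0.409
gripper_force: 22.0
```

```bash
python3 go.py 0.551 -0.0207 0.061 -0.103
```

```text
delta tool [ 0.0009 -0.0032  0.0009] turn 0.003 tilt [ 0.005  0.001 -1.   ]
pos [ 0.5541 -0.0219  0.0619] F [ 12.5  -1.3 -11.6] w 0.409 gf 21.953377425670624 t 11.6 q [ 0.22  0.55 -0.39  1.9   0.29  0.74 -0.43]
```

Opening is 37.6 mm, so the button is in. I'll centre on it to relieve the side force, then draw.

Converted, 0.0015 m is 0.03, 0.001 m is 0.02.

Call:
pendant --steps '{"plan": [[0,0.03,0,0,0.2],[0,0.03,0,0,0.2],[0,0.02,0,0,0.2],[0,0,0,0,0.2]]}'

```text
clock: 12.0
position: [0.5541, -0.0219, 0.0619]
ee_rot: [-2.328, -2.108, 0.002]
force: [-2.9, -0.5, 5.7]
width: 0.414
gripper_force: 22.0
```

Call:
pendant --steps '{"plan": [[-0.1,0,0,0,0.2],[-0.16,0,0,0,0.2],[-0.16,0,0,0,0.2],[0,0,0,0,0.2]]}'

```text
clock: 12.4
position: [0.5516, -0.0433, 0.0619]
ee_rot: [-2.328, -2.107, 0.002]
force: [-4.9, 4.1, 6.4]
width: 0.409
gripper_force: 21.9
```

```bash
python3 go.py 0.551 -0.0207 0.061 -0.103
```

```text
delta tool [ 0.0225 -0.0029  0.0009] turn 0.003 tilt [-0.002  0.    -1.   ]
pos [ 0.5516 -0.0433  0.0619] F [-4.9  4.1  6.4] w 0.409 gf 21.949437260627747 t 12.4 q [ 0.26  0.55 -0.39  1.9   0.29  0.75 -0.39]
```

It slides with 4 N of spring pull, as expected. Continuing.

Converted, -0.008 m is -0.16, -0.006 m is -0.12.

Call:
pendant --steps '{"plan": [[-0.16,0,0,0,0.2],[-0.16,0,0,0,0.2],[-0.16,0,0,0,0.2],[-0.16,0,0,0,0.2],[-0.16,0,0,0,0.2],[-0.16,0,0,0,0.2],[-0.12,0,0,0,0.2],[0,0,0,0,0.2],[0,0,0,0,0.2]]}'

```text
clock: 13.3
position: [0.5454, -0.0957, 0.0618]
ee_rot: [-2.326, -2.107, 0.003]
force: [-8.0, 5.3, 10.2]
width: 0.413
gripper_force: 22.0
```

```bash
python3 go.py 0.551 -0.0207 0.061 -0.103
python3 - <<'E'
from h import *
a=C["top"]["image"][120:260,340:480];b=C["scene"]["image"][180:320,280:420]
cv2.imwrite("pics/two3.png",cv2.resize(np.hstack([a,b]),None,fx=2.85,fy=2.85,interpolation=cv2.INTER_CUBIC))
E
```

```text
delta tool [ 0.0752 -0.0019  0.0008] turn 0.004 tilt [-0.003  0.001 -1.   ]
pos [ 0.5454 -0.0957  0.0618] F [-8.   5.3 10.2] w 0.413 gf 21.975822150707245 t 13.3 q [ 0.36  0.55 -0.39  1.89  0.29  0.76 -0.29]
```

View pics/two3.png

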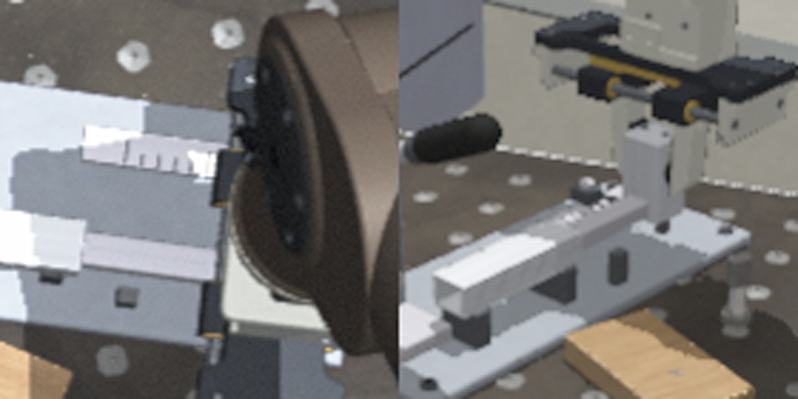

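In the top view the hand hides the head. In the scene view the rider shows at (585,190), just behind the arm and head. I'll enlarge the initial top view (pointer and mark) together with the current scene view.

```bash
python3 - <<'E'
from h import *
a=cv2.imread("pics/top0.png")[161:194,370:455];b=C["scene"]["image"][230:263,320:405]
g=lambda i:cv2.resize(i,None,fx=9,fy=9,interpolation=cv2.INTER_CUBIC)
cv2.imwrite("pics/z4.png",np.vstack([g(a),g(b)]))
E
```

```text
(no output)
```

View pics/z4.png

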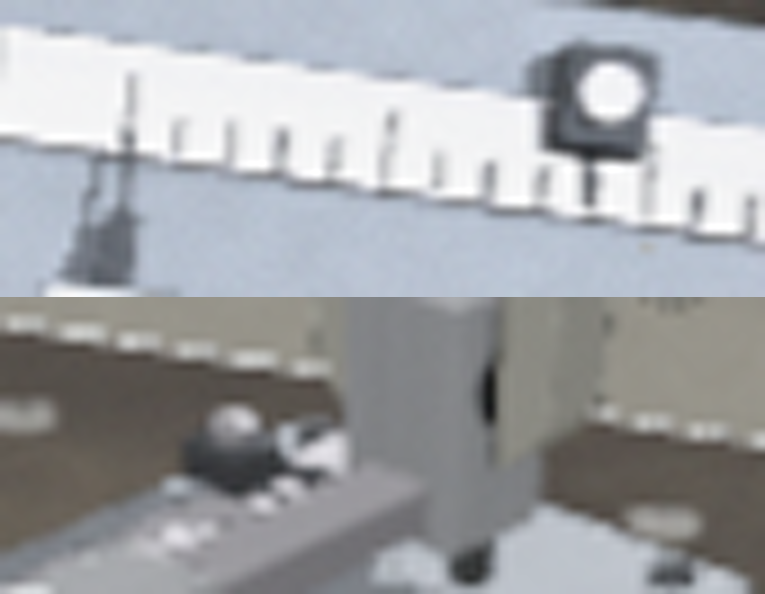

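```bash
python3 - <<'E'
from h import *
f=lambda u,v,z:atz("top",(370+u/9,161+v/9),z)
ax=np.array([-.117]);
for yaw in(-.103,-.117):
    e=R.from_euler('z',yaw).as_matrix()[:,1]
    print(yaw,"tick0",f(130,105,.018)@e,"tick50",f(388,145,.018)@e,"tick100",f(648,180,.018)@e,"ptr",f(127,140,.037)@e,f(125,170,.037)@e,"mark",f(590,203,.02)@e,f(590,180,.02)@e)
    t=arm.observe()["position"];print("travel",np.dot(t-[.5541,-.0219,0],e))
E
```

```text
-0.103 tick0 0.03743308155723744 tick50 -0.012504582606401145 tick100 -0.06253840710771152 ptr 0.03849753538817188 0.03821146782069379 mark -0.051718245985027486 -0.05124650632157985
travel -0.07407145599393228
-0.117 tick0 0.04614049258539796 tick50 -0.0038152147482401273 tick100 -0.05385311350383348 ptr 0.04705399725196814 0.04668755547005685 mark -0.043121063071509695 -0.04258729068389805
travel -0.07407818047891367
```

Converted, -0.006 m is -0.12, -0.004 m is -0.08.

Call:
pendant --steps '{"plan": [[-0.12,0,0,0,0.2],[-0.12,0,0,0,0.2],[-0.08,0,0,0,0.2],[0,0,0,0,0.2],[0,0,0,0,0.2],[0,0,0,0,0.2]]}'

```text
clock: 14.2
position: [0.5436, -0.1113, 0.0617]
ee_rot: [-2.325, -2.107, 0.003]
force: [-8.7, 5.7, 10.7]
width: 0.412
gripper_force: 22.0
```

```bash
python3 - <<'E'
from h import *
s=arm.observe();t=s["position"];print("travel",np.hypot(*(t-[.5541,-.0219,0])[:2]),s["force"],s["dq"].round(4))
# predicted scene pixels of head's near-left top/bottom edge and pointer tip/mark, for travel 89.5, in crop
b=C["scene"]["image"][205:263,320:400]
cv2.imwrite("pics/z5.png",cv2.resize(b,None,fx=10,fy=10,interpolation=cv2.INTER_CUBIC))
o=np.array([.5859,.0058,-.0009]);Rz=R.from_euler('z',-.11)
for tr in(86,90,94):
    for q in((-48,-13-tr,39),(-48,-13-tr,105),(-12,-13-tr,105)): print(tr,q,((proj("scene",Rz.apply(np.array(q)/1000)+o)-[320,205])*10).round())
E
```

```text
travel 0.09003537176646204 [-9.34218841  5.85906191 11.11189969] [ 0.0007 -0.0021 -0.001   0.0006  0.0006 -0.0005 -0.0013]
86 (-48, -99, 39) [[535. 523.]]
86 (-48, -99, 105) [[546. 236.]]
86 (-12, -99, 105) [[413. 192.]]
90 (-48, -103, 39) [[547. 517.]]
90 (-48, -103, 105) [[558. 231.]]
90 (-12, -103, 105) [[425. 186.]]
94 (-48, -107, 39) [[559. 511.]]
94 (-48, -107, 105) [[570. 225.]]
94 (-12, -107, 105) [[437. 181.]]
```

View pics/z5.png

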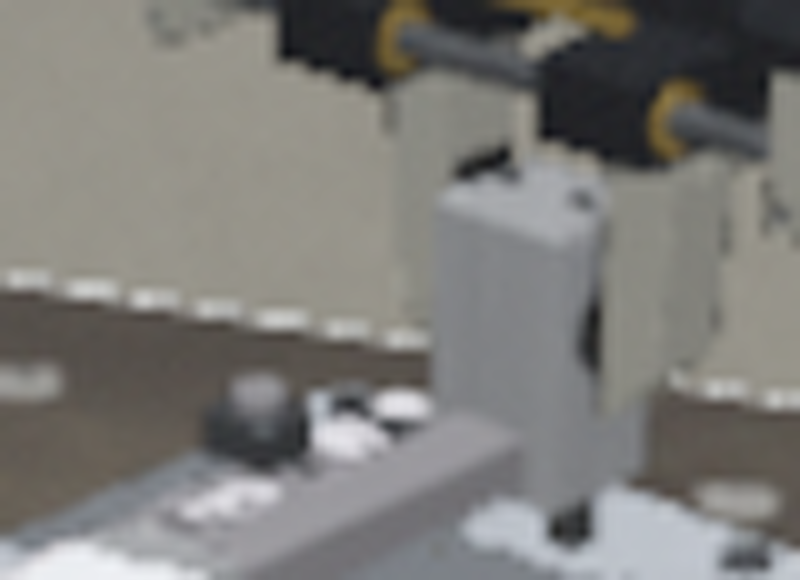

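In the enlarged view the head's top corners are at (438,205) and (570,240). Allowing for the earlier residuals, that matches a travel of 88–90 mm against 89.5 wanted. The lever is up, the button is in and the arm is still, so I'll hand in.

```bash
python3 -c "from cell import arm, get_image;print(arm.sign_off())"
```

```text
the job is handed in; nothing more can be done
None
```

I handed the job in: the lever was pressed to its lower stop and eased back up to rest. The stop head is held with the button in and drawn out 90 mm to the rider's mark. My camera estimate of the mark's distance is 88–90 mm; the hand hid the pointer at the end, so I checked the position by arm travel and the head's edges.

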